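# Turn an empty stack-nest tote and lock it on the tote of finished boards

### The arm

A 6-joint arm with a two-finger parallel gripper is mounted at the origin on the work surface. World frame = base frame: x ahead of the robot, y to its left, z up, the work surface at z = 0. Lengths are in m, angles in rad, forces in N, time in s.
With the tool pointing down it reaches from about 0.35 to 0.85 m from the base axis. Payload 8.1 kg.
Tool frame: the origin (TCP) lies midway between the tips of the shut fingers; the grasp point (between the pads) lies 19 mm behind it; z points along the fingers, y is the line along which they close (so a half turn about z gives the same grasp; the last joint's range is limited). The gripper opens to 85 mm and grips with 20 to 120 N. Pads are 22 mm wide; open, the fingers measure 114 mm over their backs; the gripper's body (76 mm by 85 mm) begins 54 mm behind the grasp point. The pads swing forward as they close: fully open they stand 13 mm farther back than shut.
Start: joints at [-1.375, 0.13, 1.488, -0, 1.523, -0.085], TCP at [0.166, -0.576, 0.231] pointing down, gripper open.
Joint ranges: [-2.96, 2.96], [-0.89, 2.26], [0.02, 2.5], [-1.34, 4.48], [0, 2.73], [-2.66, 2.66]. Speed limits (rad/s): [2.39, 2.39, 2.79, 3.14, 3.14, 3.14].

### API

Orientations are given as a 3x3 rotation matrix whose columns are the frame's x, y, z axes.
In Python, from plant import robot, eyes gives the robot as it stands.
- The arm moves only by the shell command python3 -m handwheel 'ROWS' [FORCE]. ROWS is JSON, a list of rows, each a list of 7 numbers: the shift along the tool's x, y, z in m, then the turn, a rotation vector about the tool's x, y, z in degrees, then the gripper command: -1 is shut, 1 is fully open, values between are in proportion. A call has exactly 10 rows; each row shifts and turns the commanded pose from where the row before left it, along the tool's axes as they then stand; what a row does not reach is not made up. A row lasts 1/10 s, in which the tool goes at most 50 mm and 8.59 degrees, less where a joint would pass 70% of its speed; a pose out of reach is approached as far as the arm can. A call is refused whole if a number of a shift passes 0.05 or a number of a turn 8.59, either way. A call with a gripper value outside its range is refused whole. The fingers move at their own pace and stop on an object; FORCE is the grip in N (left out, the last holds). Time passes only in rows, so rows that do not move let the fingers close, or fill a call up. It gives the time, the measured TCP pose, the force, the opening and the grip force at its end, in the units of the state.
- robot.state(): the state, without advancing time (a new reading comes with each control period).
- eyes.grab_frame(name): name is "scene" or "top"; returns (picture, depth): 420x560x3 uint8, red, green, blue; 420x560 float32, m along the optical axis (not along the pixel's ray), 0 where there is no reading.
- eyes.camera_model(name): a dict with "mtx" (3x3 intrinsics, pixels), "view" (4x4, takes a point from world to camera coordinates). Camera axes: x right, y up, looking along -z (the intrinsics and any distortion apply to the point x, -y, -z); pixel columns grow to the right and rows downward; lengths in m; the calibration is good to about 2 mm. A picture is of the moment at which its call begins. camera_model takes no time and is no camera call.
- robot.finish_job(): hands the job in; it is judged then, once.
The state is a dict: "t": time; "q": joint angles; "qvel": joint speeds; "joint_torque": joint torques, N m; "tcp_pos": TCP position; "ee_rot": TCP orientation; "force": force on the tool from outside, world axes, zero at the start; "torque": the same for the moment, N m; "finger_gap": finger opening in m; "finger_force": force on a finger pad.
Only numpy, scipy, OpenCV 4.12 (cv2) and the standard library are available. Lean on these libraries where they do the work, as an engineer would, in place of code of your own. Each camera call takes 0.05 s, during which the arm holds its last target. There are 200 camera calls.

### The job

Take the upper of the two nested empty totes out of the other, turn it half a turn so that it stacks instead of nesting, and set it gently on the docked tote of finished boards without touching the boards. Slide it gently under the keeper lips to the end stops and on until the tote of boards has taken up its play against the dock fence, lean on it there for about a second with a steady push of about 13 N (at no time more than 25 N), and leave it fully home, level and released. Leave the other things where they are.

Things in the scene. Friction and masses are not known exactly. Their poses are not given: they have to be found in the camera images.
- tote_mid (a point): Centre, half-way up, of the tote to move: upper of two nested alike plastic totes, 126 long (x) x 66 wide (y) x 62 mm tall, 0.13 to 0.25 kg. x points to its scooped end, z up. Underside 31 mm below. Lower half narrow, 88 x 44 mm. Upper half a band with upright sides, 126 x 66 mm outside, 3 mm thick, from 3 mm above this point to 31 mm above: grip it across the 66 mm
- tote_scoop (a point): Middle of that tote's scooped end wall (rim dips 16 mm), 61.5 mm from its centre along its x. Same way round as the tote below (scooped ends together) the feet pass between the ribs and it nests, 34 mm above the lower one, as at the start; half a turn round (scooped ends opposite) the feet land on shelves and it stacks, 51 mm above the lower one
- tote_foot (a point): Underside of one of that tote's four feet, which stick out sideways at the very bottom at x = -38 and +10 mm from its centre, at both sides. Each is 10 mm long, 5 mm tall and reaches 28 mm from the middle line. Axes as tote_mid
- nestbase_mid (a point): Centre (31 mm above its underside) of the second tote, empty, of the same shape, loose on the bench, in which the first is nested; axes as tote_mid. Rim 62 mm above the bench. It stays where it is
- seat (a point): Where tote_mid must be when stacked fully home on the docked tote of boards (moves with it): over its centre, 88 mm above the bench. Axes of the docked tote: +x to its scooped end, the way to slide home (the stacked tote's own x then points to -x), z up. Set the turned tote down 6 to 14 mm short of home (10 is the middle), within 2 mm sideways, then slide it +x to the stops
- loaded: The tote of boards, same shape, on a thin sledge in a fixed low dock plate; underside 6 mm, rim 68 mm above the bench; origin on the bench under its centre, axes as seat. Inside its band (60 mm wide) four ribs have tops (shelves) 57 mm above the bench, 24 mm long. It slides in the dock, against about 3.5 N, along its x: towards +x by a play of 3 to 16 mm that differs each time, then it meets a rigid fence
- stops: The four end stops, one at the +x end of each shelf, part of the tote of boards (origin and axes as loaded). Foot-side faces at x = +43 and -5 mm. A keeper lip, 3 mm thick, flush with the rim, overhangs the last 6 mm of shelf before each stop, with 8 mm of height below it. Only with the feet at the stops and the sledge at the fence can the push rise to 13 N
- boards: Four finished circuit boards standing in the docked tote, tops 49 mm above the bench (origin: on the bench below that tote's centre). They clear a stacked tote by 8 mm; a nested one would crush them
- ironstand: bystander: soldering-iron stand with a wire coil, about 100 x 65 x 110 mm; origin at the centre of its underside
- spool: bystander: solder spool, 52 mm wide, 38 mm tall; origin at the centre of its underside
- driver: bystander: screwdriver lying down; origin at the centre of its underside
- meter: bystander: multimeter lying flat, 140 x 75 x 32 mm; origin at the centre of its underside
- flux: bystander: small flux jar, 44 mm wide, 50 mm tall; origin at the centre of its underside
- pcb: bystander: small circuit board lying flat, 50 x 35 x 4 mm; origin at the centre of its underside
- capacitor: bystander: standing capacitor, 16 mm wide, 20 mm tall; origin at the centre of its underside
Not all that is in view belongs to the job. What is shaped like the part that bears seat but pink or red is not meant.

How it is judged:
By the outcome, as a careful person would: the job done as asked, in the order asked, and still so for the second after the job is handed in, with the robot touching nothing.
It also fails if it takes over 54 s, if anything falls off the work surface, if the arm or the gripper's body presses on something with over 40 N, if the wrist force passes 120 N, or if a joint passes its speed limit or range.

## Working session

There is one attempt and no reset: what is moved stays moved. The work goes in short steps, Python scripts to look and compute and a shell command to move; the robot and the scene stay as the last step left them, time stands still between calls to the robot, and variables do not carry over. Pictures are saved under pics/ and viewed, at most 10 in all, crops included, and the job is handed in when it is done.

```bash
ls; mkdir -p pics
cat > h.py <<'E'
import numpy as np, cv2
from plant import robot, eyes
def grab(name, tag):
    p,d=eyes.grab_frame(name); np.savez('pics/%s.npz'%tag,p=p,d=d)
    cv2.imwrite('pics/%s.png'%tag,p[:,:,::-1]); return p,d
def world(name,d):
    m=eyes.camera_model(name); K=np.array(m['mtx']); V=np.array(m['view'])
    v,u=np.mgrid[:d.shape[0],:d.shape[1]]
    X=np.stack([(u-K[0,2])/K[0,0]*d,-(v-K[1,2])/K[1,1]*d,-d],-1)
    return (X-V[:3,3])@V[:3,:3]
E
python3 - <<'E'
from h import *
for n in ("top","scene"):
    p,d=grab(n,n+"0"); m=eyes.camera_model(n); print(m)
print(robot.state())
E
```

```text
pics
{'mtx': array([[419.92205231,   0.        , 275.62669   ],
       [  0.        , 419.92205231, 208.76585098],
       [  0.        ,   0.        ,   1.        ]]), 'view': array([[-3.17309146e-04, -9.99509607e-01, -3.13120711e-02,
        -4.18833865e-03],
       [ 9.96146643e-01, -3.06208504e-03,  8.76498065e-02,
        -4.73350918e-01],
       [-8.77027038e-02, -3.11636025e-02,  9.95659111e-01,
        -1.24865585e+00],
       [ 0.00000000e+00,  0.00000000e+00,  0.00000000e+00,
         1.00000000e+00]])}
{'mtx': array([[479.64456234,   0.        , 287.76324093],
       [  0.        , 479.64456234, 217.20410654],
       [  0.        ,   0.        ,   1.        ]]), 'view': array([[ 0.56079868,  0.82781391,  0.01513174, -0.23789923],
       [-0.69817106,  0.46299097,  0.54607374,  0.31756912],
       [ 0.44504158, -0.31680198,  0.83760044, -1.66279292],
       [ 0.        ,  0.        ,  0.        ,  1.        ]])}
{'t': 0.1, 'q': array([-1.37542279e+00,  1.31118259e-01,  1.48918657e+00,  1.57763326e-05,
        1.52300692e+00, -8.54113773e-02]), 'qvel': array([-0.00123329, -0.00093477, -0.00250212, -0.00043377,  0.00057783,
       -0.00036014]), 'joint_torque': array([ 4.06412428e-04, -5.70953393e+01, -5.01940763e+01, -2.73557953e-04,
        8.19682115e-03,  1.81560017e-05]), 'tcp_pos': array([ 0.16618788, -0.57599922,  0.23032096]), 'ee_rot': array([[ 9.60838466e-01,  2.77108898e-01, -3.18275852e-04],
       [ 2.77109033e-01, -9.60836994e-01,  1.68945560e-03],
       [ 1.62351967e-04, -1.71149104e-03, -9.99998522e-01]]), 'force': array([0.25238604, 0.68296877, 0.97233715]), 'torque': array([-0.02121227,  0.01796283, -0.00815032]), 'finger_force': 0.0, 'finger_gap': 0.08524044993581369}
```

View pics/top0.png

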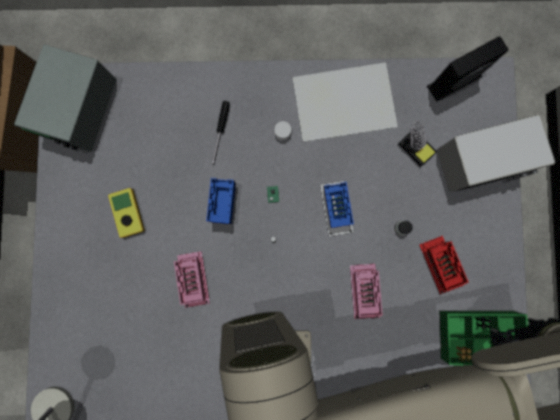

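View pics/scene0.png

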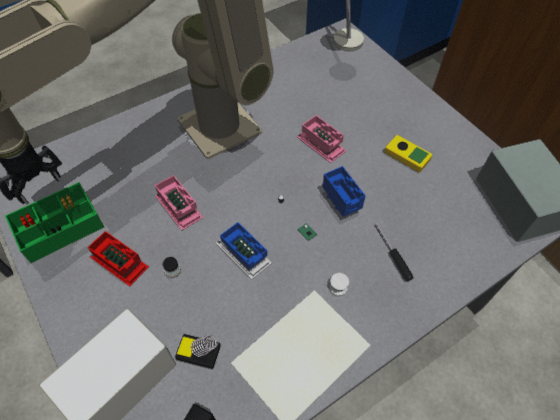

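The nested totes are the blue pair at top-view (222,201) and the docked tote is the blue one with boards at (338,207). The pink and red ones are decoys. Next, enlarged crops.

Run:
```python
from h import *
def crop(n,u,v,w=36,s=8):
    p=cv2.imread('pics/%s.png'%n)[v-w:v+w,u-w:u+w]
    p=cv2.resize(p,None,fx=s,fy=s,interpolation=cv2.INTER_CUBIC)
    p=np.clip(p.astype(float)*1.5,0,255).astype(np.uint8)
    for k in range(0,2*w,10):
        cv2.putText(p,str(u-w+k),(k*s,10),0,.4,(255,255,255)); cv2.putText(p,str(v-w+k),(0,k*s+10),0,.4,(255,255,255))
        cv2.line(p,(k*s,0),(k*s,4),(255,255,255)); cv2.line(p,(0,k*s),(4,k*s),(255,255,255))
    return p
def crop2(n,a,b,f): 
    i=np.hstack([crop(n,*a,w=33,s=6),crop(n,*b,w=33,s=6)]); return i
cv2.imwrite('pics/c1.png',np.vstack([cv2.resize(crop2('top0',(222,201),(338,207),0),(780,390))]))
cv2.imwrite('pics/c2.png',cv2.resize(crop2('scene0',(343,192),(244,248),0),(780,390)))
for n,cs in(('top',((222,201),(338,207))),('scene',((343,192),(244,248)))):
    z=np.load('pics/%s0.npz'%n); W=world(n,z['d']); p=z['p'].astype(int)
    for u,v in cs:
        w=33; X=W[v-w:v+w,u-w:u+w].reshape(-1,3); c=p[v-w:v+w,u-w:u+w].reshape(-1,3)
        b=(c[:,2]>1.5*c[:,0])&(c[:,2]>50)
        print(n,u,v,'blue n',b.sum(),'hist z mm',np.histogram(X[b,2]*1e3,np.arange(-10,125,5)))
        zt=np.percentile(X[b,2],97); t=b&(X[:,2]>zt-.008)
        r=cv2.minAreaRect((X[t,:2]*1e3).astype(np.float32)); print('rim z',zt,r, 'floor',np.median(X[~b,2]))
```

```text
top 222 201 blue n 1076 hist z mm (array([  0,   7,   0,   0,   0,   0,   0,   1, 120, 176,  18,  17,  11,
        18, 116, 222,  44,  37,  73,  40, 108,  62,   1,   0,   0,   0]), array([-10,  -5,   0,   5,  10,  15,  20,  25,  30,  35,  40,  45,  50,
        55,  60,  65,  70,  75,  80,  85,  90,  95, 100, 105, 110, 115,
       120]))
rim z 0.09630617650056553 ((465.7021484375, 65.22997283935547), (271.141357421875, 133.00936889648438), 72.76492309570312) floor -0.0013944821507237434
top 338 207 blue n 954 hist z mm (array([  0,   4,  42, 129,  42,  13,  14,  12,  64, 233,  91,  34,  47,
        46,  62, 107,   7,   0,   0,   0,   0,   0,   0,   0,   0,   0]), array([-10,  -5,   0,   5,  10,  15,  20,  25,  30,  35,  40,  45,  50,
        55,  60,  65,  70,  75,  80,  85,  90,  95, 100, 105, 110, 115,
       120]))
rim z 0.06874255302986075 ((459.6801452636719, -125.47345733642578), (130.43670654296875, 217.56739807128906), 19.41121482849121) floor -0.0014366273616346133
scene 343 192 blue n 1347 hist z mm (array([  2,  13,  20,   9,   0,   0,   0,  10,  74, 123,  63,  61,  61,
   
[... 182 characters left out ...]
5,  90,  95, 100, 105, 110, 115,
       120]))
rim z 0.09653990478091051 ((788.53564453125, -116.20025634765625), (123.68185424804688, 938.6536865234375), 47.874305725097656) floor -0.0011851945866565138
scene 244 248 blue n 977 hist z mm (array([  1,  12,   8,  24,  10,   4,  16,  17,  49, 166, 138,  92,  90,
        90,  94, 146,  17,   0,   0,   0,   0,   0,   0,   0,   0,   0]), array([-10,  -5,   0,   5,  10,  15,  20,  25,  30,  35,  40,  45,  50,
        55,  60,  65,  70,  75,  80,  85,  90,  95, 100, 105, 110, 115,
       120]))
rim z 0.06921362985318846 ((765.9425048828125, -295.18060302734375), (115.1639633178711, 743.1525268554688), 69.91390991210938) floor -9.181596798318379e-05
```

View pics/c1.png

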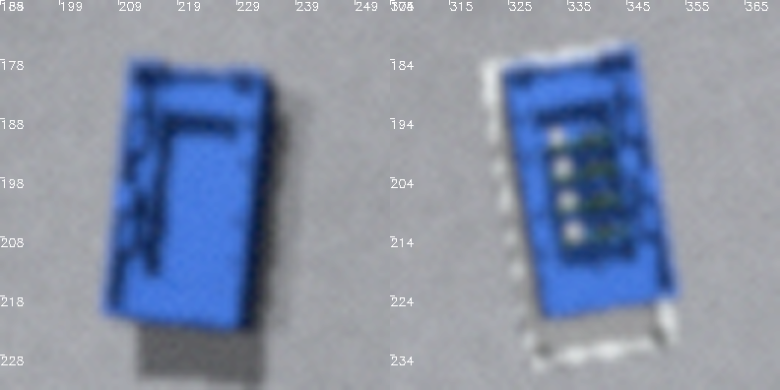

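View pics/c2.png

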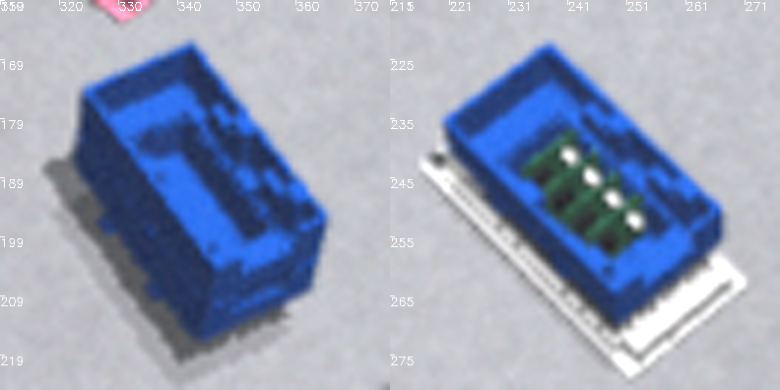

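Run:
```python
from h import *
from scipy.optimize import least_squares
for name,ct,cs,zr in(('nest',(222,201),(343,192),.096),('dock',(338,207),(244,248),.068)):
    P=[];
    for n,(u,v) in(('top',ct),('scene',cs)):
        z=np.load('pics/%s0.npz'%n); W=world(n,z['d']); p=z['p'].astype(int); w=36
        X=W[v-w:v+w,u-w:u+w].reshape(-1,3); c=p[v-w:v+w,u-w:u+w].reshape(-1,3); d=z['d'][v-w:v+w,u-w:u+w].ravel()
        b=(c[:,2]>1.5*c[:,0])&(c[:,2]>40)&(d>.3)
        Q=X[b]; t=Q[(Q[:,2]>zr-.026)]
        r=cv2.minAreaRect((t[:,:2]*1e3).astype(np.float32)); print(name,n,len(t),r)
        P.append(Q)
    # local frame via top rect
    t=P[0]; t=t[t[:,2]>zr-.026]
    (cx,cy),(a,b_),an=cv2.minAreaRect((t[:,:2]*1e3).astype(np.float32)); an=np.radians(an if a>b_ else an+90)
    ex=np.array([np.cos(an),np.sin(an)]); ex*=np.sign(ex[0]); ey=np.array([-ex[1],ex[0]])
    for n,Q in zip(('top','scene'),P):
        L=(Q[:,:2]*1e3-[cx,cy])@np.c_[ex,ey]
        H=np.full((15,9),-1.)
        for i in range(15):
            for j in range(9):
                m=(abs(L[:,0]-(i-7)*10)<5)&(abs(L[:,1]-(j-4)*10)<5)
                if m.sum()>1: H[i,j]=np.percentile(Q[m,2],90)*1e3
        print(n,'rows x -70..70, cols y -40..40, yaw',np.degrees(np.arctan2(ex[1],ex[0]))); print(H.astype(int))
```

```text
nest top 365 ((493.0553894042969, 153.74221801757812), (66.52642059326172, 125.4364242553711), 84.68203735351562)
nest scene 569 ((491.867919921875, 151.2667694091797), (70.51185607910156, 129.2064971923828), 84.52891540527344)
top rows x -70..70, cols y -40..40, yaw -5.317962646484368
[[-1 -1 -1 -1 -1 -1 -1 -1 -1]
 [-1 97 95 96 94 95 91 95 -1]
 [-1 92 68 67 67 68 68 93 -1]
 [-1 94 68 68 66 66 69 94 -1]
 [-1 94 76 38 37 38 67 93 -1]
 [-1 93 65 40 38 37 82 96 -1]
 [-1 94 90 38 37 36 77 94 -1]
 [-1 96 92 39 36 35 80 97 -1]
 [-1 93 67 40 38 37 67 96 -1]
 [-1 96 85 38 37 38 69 91 -1]
 [-1 94 83 37 36 39 79 95 -1]
 [-1 96 97 66 67 64 79 96 -1]
 [-1 93 69 69 69 66 76 96 -1]
 [-1 95 84 77 79 80 92 94 -1]
 [-1 -1 -1 -1 -1 -1 -1 -1 -1]]
scene rows x -70..70, cols y -40..40, yaw -5.317962646484368
[[-1 -1 -1 -1 -1 -1 -1 -1 -1]
 [92 96 90 93 94 93 94 93 -1]
 [90 94 71 71 68 68 68 92 -1]
 [90 91 61 67 67 66 68 96 -1]
 [88 96  7 -1 37 55 82 94 -1]
 [89 90  2 -1 37 43 81 95 -1]
 [94 96 -1 -1 39 38 85 95 -1]
 [86 95  5 -1 37 66 88 96 -1]
 [94 84 -1 -1 38 50 65 95 -1]
 [90 91 -1 -1 37 41 79 92 -1]
 
[... 698 characters left out ...]
9 67 -1]
 [-1 66 43 41 48 18 40 66 -1]
 [-1 67 50 39 20 10 54 67 -1]
 [-1 66 57 35 33 37 64 67 -1]
 [-1 69 60 41 41 41 48 68 -1]
 [-1 68 54 47 39 51 62 66 -1]
 [-1 -1 -1 -1 -1 -1 -1 -1 -1]]
scene rows x -70..70, cols y -40..40, yaw 9.059669494628908
[[-1 -1 -1 -1 -1 -1 -1 -1 -1]
 [-1 67 68 67 66 67 64 67 -1]
 [69 69 41 42 41 42 42 66 -1]
 [61 68 40 39 38 38 43 64 -1]
 [63 67 48 46 45 48 55 66 -1]
 [68 64 -1 -1 -1 -1 55 67 -1]
 [65 69 47 19 -1 52 66 70 -1]
 [65 67 34 -1 -1 -1 69 66 -1]
 [67 65 41 22 -1 -1 40 69 -1]
 [53 65 43 15 11 18 54 69 -1]
 [62 67 41 28  6 10 56 68 -1]
 [66 67 52 38 38 39 65 68 -1]
 [61 70 -1 41 43 41 67 66 -1]
 [57 67 68 52 52 57 67 66 -1]
 [-1 -1 -1 -1 -1 -1 -1 -1 -1]]
```

Both scooped ends point to world +x: the nested totes are at yaw ≈ -5.3° and the docked one at ≈ +9°. In each, the end wall at +x dips by 16 mm in the middle. I'll refine the poses by a silhouette fit.

```bash
cat > fit.py <<'E'
from h import *
from scipy.optimize import minimize
def proj(name,X):
    m=eyes.camera_model(name); K,V=np.array(m['mtx']),np.array(m['view'])
    C=X@V[:3,:3].T+V[:3,3]; C=C*[1,-1,-1]; q=C@K.T; return q[:,:2]/q[:,2:]
def box(x,y,yaw,lx,ly,z0,z1,off=0):
    c,s=np.cos(yaw),np.sin(yaw)
    return np.array([[x+c*(a*lx/2+off)-s*b*ly/2,y+s*(a*lx/2+off)+c*b*ly/2,z] for a in(-1,1) for b in(-1,1) for z in(z0,z1)])
S=6
def fit(name,p,bands,x0,w=40):
    """bands: list of (lx,ly,z0,z1); silhouettes union -> x,y,yaw"""
    u,v=proj(name,np.array([[x0[0],x0[1],bands[0][2]]]))[0].astype(int)
    c=p[v-w:v+w,u-w:u+w].astype(np.float32); c=cv2.resize(c,None,fx=S,fy=S,interpolation=cv2.INTER_CUBIC)
    M=((c[...,2]>1.35*c[...,0])&(c[...,2]>25)).astype(np.uint8)
    n,l,st,_=cv2.connectedComponentsWithStats(M); k=l==1+np.argmax(st[1:,4])
    cs,_=cv2.findContours(k.astype(np.uint8),cv2.RETR_EXTERNAL,cv2.CHAIN_APPROX_NONE); k=np.zeros_like(M); cv2.drawContours(k,cs,-1,1,-1)
    def cost(q):
        R=np.zeros_like(k)
        for b in bands:
            uv=(proj(name,box(q[0]/1e3,q[1]/1e3,q[2]/100,*b))-[u-w,v-w]+.5)*S-.5
            cv2.fillConvexPoly(R,cv2.convexHull((uv*16).astype(np.int32)),1,shift=4)
        return float((R!=k).sum())
    q0=np.array([x0[0]*1e3,x0[1]*1e3,x0[2]*100])
    best=min((minimize(cost,q0+d,method='Nelder-Mead',options=dict(initial_simplex=q0+d+np.array([[0,0,0],[5,0,0],[0,5,0],[0,0,5]]),maxiter=200)) for d in(np.zeros(3),np.array([-3,-3,-3.]),np.array([3,-2,2.]))),key=lambda r:r.fun)
    q=best.x; return np.array([q[0],q[1],np.degrees(q[2]/100),best.fun/S/S])
NEST=[(.126,.066,.068,.096),(.126,.066,.034,.062),(.088,.044,0,.096)]
DOCK=[(.126,.066,.040,.068),(.088,.044,.006,.068)]
E
python3 - <<'E'
from fit import *
np.set_printoptions(precision=2,suppress=True)
for n in('top','scene'):
    p=np.load('pics/%s0.npz'%n)['p']
    print(n,'nest',fit(n,p,NEST,(.492,.152,-.093)),'dock',fit(n,p,DOCK,(.482,-.190,.16)))
E
```

```text
top nest [491.84 154.27  -5.28  29.17] dock [ 481.43 -189.59    9.03   22.17]Traceback (most recent call last):
  File "<stdin>", line 5, in <module>
  File "fit.py", line 24, in fit
    best=min((minimize(cost,q0+d,method='Nelder-Mead',options=dict(initial_simplex=q0+d+np.array([[0,0,0],[5,0,0],[0,5,0],[0,0,5]]),maxiter=200)) for d in(np.zeros(3),np.array([-3,-3,-3.]),np.array([3,-2,2.]))),key=lambda r:r.fun)
  File "fit.py", line 24, in <genexpr>
    best=min((minimize(cost,q0+d,method='Nelder-Mead',options=dict(initial_simplex=q0+d+np.array([[0,0,0],[5,0,0],[0,5,0],[0,0,5]]),maxiter=200)) for d in(np.zeros(3),np.array([-3,-3,-3.]),np.array([3,-2,2.]))),key=lambda r:r.fun)
              ~~~~~~~~^^^^^^^^^^^^^^^^^^^^^^^^^^^^^^^^^^^^^^^^^^^^^^^^^^^^^^^^^^^^^^^^^^^^^^^^^^^^^^^^^^^^^^^^^^^^^^^^^^^^^^^^^^^^^^^^^^^^^^^^^^^
    res = _minimize_neldermead(fun, x0, args, callback, bounds=bounds,
                               **options)
    fxr = func(xr)
    fx = function(np.copy(x), *(wrapper_args + args))
  File "fit.py", line 20, in cost
    uv=(proj(name,box(q[0]/1e3,q[1]/1e3,q[2]/100,*b))-[u-w,v-w]+.5)*S-.5
        ~~~~^^^^^^^^^^^^^^^^^^^^^^^^^^^^^^^^^^^^^^^^^
  File "fit.py", line 4, in proj
    m=eyes.camera_model(name); K,V=np.array(m['mtx']),np.array(m['view'])
ValueError: time passes only in moves, steps and waits
```

```bash
sed -i '1a import functools\ncam=functools.cache(lambda n:eyes.camera_model(n))' fit.py && sed -i 's/m=eyes.camera_model(name); K,V/m=cam(name); K,V/' fit.py
python3 - <<'E'
from fit import *
np.set_printoptions(precision=2,suppress=True)
for n in('top','scene'):
    p=np.load('pics/%s0.npz'%n)['p']
    print(n,'nest',fit(n,p,NEST,(.492,.152,-.093)),'dock',fit(n,p,DOCK,(.482,-.190,.16)))
print(robot.state()['t'])
E
```

```text
top nest [491.84 154.27  -5.28  29.17] dock [ 481.43 -189.59    9.03   22.17]
scene nest [491.88 152.79  -5.43  42.69] dock [ 481.43 -190.48    8.01   43.14]
0.1
```

Both cameras agree: the nested tote is at (491.9, 153.5) mm with yaw -5.35°, and the docked tote at (481.4, -190.0) with yaw ≈ 8.7°. The sizes and heights match what was given. Now I'll travel above the nest.

```bash
R='x'; python3 -m handwheel '[[0.0258,-0.0305,0,0,0,0,1],[0.0258,-0.0305,0,0,0,0,1],[0.0258,-0.0305,0,0,0,0,1],[0.0258,-0.0305,0,0,0,0,1],[0.0258,-0.0305,0,0,0,0,1],[0.0258,-0.0305,0,0,0,0,1],[0.0258,-0.0305,0,0,0,0,1],[0.0258,-0.0305,0,0,0,0,1],[0.0258,-0.0305,0,0,0,0,1],[0.0258,-0.0305,0,0,0,0,1]]' 40
python3 -m handwheel '[[0.0258,-0.0305,0,0,0,0,1],[0.0258,-0.0305,0,0,0,0,1],[0.0258,-0.0305,0,0,0,0,1],[0.0258,-0.0305,0,0,0,0,1],[0.0258,-0.0305,0,0,0,0,1],[0.0258,-0.0305,0,0,0,0,1],[0.0258,-0.0305,0,0,0,0,1],[0.0258,-0.0305,0,0,0,0,1],[0.0258,-0.0305,0,0,0,0,1],[0.0258,-0.0305,0,0,0,0,1]]'
python3 -m handwheel '[[0,0,0,0,0,-7.9,1],[0,0,0,0,0,-7.9,1],[0,0,0,0,0,-7.9,1],[0,0,0,0,0,-7.9,1],[0,0,0,0,0,-7.9,1],[0,0,0,0,0,-7.9,1],[0,0,0,0,0,-7.9,1],[0,0,0,0,0,-7.9,1],[0,0,0,0,0,-7.9,1],[0,0,0,0,0,-7.9,1]]'
python3 -m handwheel '[[0,0,0,0,0,-7.9,1],[0,0,0,0,0,-7.9,1],[0,0,0,0,0,-7.9,1],[0,0,0,0,0,-7.9,1],[0,0,0,0,0,-7.9,1],[0,0,0,0,0,-7.9,1],[0,0,0,0,0,-7.9,1],[0,0,0,0,0,-7.9,1],[0,0,0,0,0,-7.9,1],[0,0,0,0,0,0,1]]'
cat > st.py <<'E'
# usage: st.py [X Y Z yaw(deg)] mm : state and tool-frame shift to get there
import sys
from h import *
np.set_printoptions(precision=4,suppress=True)
s=robot.state(); R=np.array(s['ee_rot']); p=np.array(s['tcp_pos'])*1e3
yaw=np.degrees(np.arctan2(R[1,0],R[0,0]))
print('t %.2f'%s['t'],'tcp mm',p.round(2),'yaw %.2f'%yaw,'z-axis',R[:,2],'F',s['force'].round(2),'T',s['torque'].round(3),'gap %.1f'%(s['finger_gap']*1e3),'ff',s['finger_force'],'q',s['q'].round(2))
if len(sys.argv)>4:
    a=[float(v) for v in sys.argv[1:]]
    print('tool shift mm',(R.T@(np.array(a[:3])-p)).round(2),'tool z turn %.2f'%-((a[3]-yaw+180)%360-180))
E
python3 st.py 491.9 153.5 110 174.65
```

```text
t: 1.1
tcp_pos: [0.3298, -0.2103, 0.231]
ee_rot: [[0.961, 0.277, -0.0], [0.277, -0.961, 0.0], [-0.0, -0.0, -1.0]]
force: [1.2, -0.5, -0.1]
finger_gap: 0.0856
finger_force: 0.0
t: 2.1
tcp_pos: [0.4932, 0.1543, 0.2308]
ee_rot: [[0.961, 0.277, -0.001], [0.277, -0.961, -0.0], [-0.001, 0.0, -1.0]]
force: [-0.3, 0.4, 0.6]
finger_gap: 0.0854
finger_force: 0.0
t: 3.1
tcp_pos: [0.4927, 0.1525, 0.2307]
ee_rot: [[-0.094, 0.996, -0.001], [0.996, 0.094, -0.0], [-0.0, -0.001, -1.0]]
force: [-0.7, -0.4, -0.3]
finger_gap: 0.0857
finger_force: 0.0
t: 4.1
tcp_pos: [0.4928, 0.1525, 0.2308]
ee_rot: [[-0.972, 0.237, -0.001], [0.237, 0.972, -0.0], [0.001, -0.0, -1.0]]
force: [0.2, -0.2, -0.0]
finger_gap: 0.0855
finger_force: 0.0
t 4.10 tcp mm [492.75 152.54 230.83] yaw 166.32 z-axis [-0.0009 -0.0002 -1.    ] F [ 0.18 -0.2  -0.02] T [ 0.016  0.037 -0.045] gap 85.5 ff 0.0 q [ 0.2  -0.1   1.72  0.    1.52 -1.13]
tool shift mm [  0.96   0.77 120.83] tool z turn -8.33
```

```bash
python3 -m handwheel '[[0.001,0.0008,0,0,0,-8.3,1],[0,0,0.02,0,0,0,1],[0,0,0.02,0,0,0,1],[0,0,0.02,0,0,0,1],[0,0,0.02,0,0,0,1],[0,0,0.02,0,0,0,1],[0,0,0.02,0,0,0,1],[0,0,0.02,0,0,0,1],[0,0,0.01,0,0,0,1],[0,0,0.005,0,0,0,1]]'
python3 -m handwheel '[[0,0,0.005,0,0,0,1],[0,0,0.005,0,0,0,1],[0,0,0.005,0,0,0,1],[0,0,0,0,0,0,1],[0,0,0,0,0,0,1],[0,0,0,0,0,0,1],[0,0,0,0,0,0,1],[0,0,0,0,0,0,1],[0,0,0,0,0,0,1],[0,0,0,0,0,0,1]]'
python3 st.py 491.9 153.5 59 174.65
```

```text
t: 5.1
tcp_pos: [0.4914, 0.1535, 0.0751]
ee_rot: [[-0.995, 0.098, -0.002], [0.098, 0.995, -0.0], [0.002, -0.001, -1.0]]
force: [-0.9, 0.0, 0.2]
finger_gap: 0.0855
finger_force: 0.0
t: 6.1
tcp_pos: [0.4923, 0.1536, 0.0614]
ee_rot: [[-0.995, 0.096, 0.0], [0.096, 0.995, 0.0], [-0.0, 0.0, -1.0]]
force: [-0.0, 0.0, -0.1]
finger_gap: 0.0852
finger_force: 0.0
t 6.10 tcp mm [492.31 153.62  61.36] yaw 174.49 z-axis [ 0.0001  0.     -1.    ] F [-0.01  0.03 -0.12] T [-0.008  0.025 -0.007] gap 85.2 ff 0.0 q [ 0.2   0.06  1.89 -0.    1.19 -1.27]
tool shift mm [ 0.4  -0.16  2.36] tool z turn -0.16
```

```bash
python3 -m handwheel '[[0.0004,-0.0002,0.0024,0,0,-0.16,0.9],[0,0,0,0,0,0,0.8],[0,0,0,0,0,0,0.7],[0,0,0,0,0,0,0.65],[0,0,0,0,0,0,0.63],[0,0,0,0,0,0,0.61],[0,0,0,0,0,0,0.6],[0,0,0,0,0,0,0.59],[0,0,0,0,0,0,0.59],[0,0,0,0,0,0,0.59]]' 20
python3 st.py 491.9 153.5 59 174.65
```

```text
t: 7.1
tcp_pos: [0.4918, 0.1535, 0.0589]
ee_rot: [[-0.996, 0.093, 0.0], [0.093, 0.996, 0.0], [-0.0, 0.0, -1.0]]
force: [-0.3, -0.2, -0.3]
finger_gap: 0.0679
finger_force: 0.0
t 7.10 tcp mm [491.85 153.46  58.9 ] yaw 174.65 z-axis [ 0.  0. -1.] F [-0.3  -0.22 -0.33] T [ 0.022 -0.035 -0.027] gap 67.9 ff 0.0 q [ 0.2   0.06  1.89  0.    1.19 -1.27]
tool shift mm [-0.05  0.04 -0.1 ] tool z turn -0.00
```

```bash
python3 -m handwheel '[[0,0,0,0,0,0,0.57],[0,0,0,0,0,0,0.55],[0,0,0,0,0,0,0.53],[0,0,0,0,0,0,0.51],[0,0,0,0,0,0,0.45],[0,0,0,0,0,0,0.3],[0,0,0,0,0,0,0],[0,0,0,0,0,0,-1],[0,0,0,0,0,0,-1],[0,0,0,0,0,0,-1]]' 45
python3 st.py 491.9 153.5 59 174.65
```

```text
t: 8.1
tcp_pos: [0.4921, 0.1534, 0.0592]
ee_rot: [[-0.996, 0.093, 0.0], [0.093, 0.996, -0.0], [-0.0, 0.0, -1.0]]
force: [-1.7, -1.4, 5.5]
finger_gap: 0.0656
finger_force: 50.4
t 8.10 tcp mm [492.08 153.44  59.16] yaw 174.65 z-axis [ 0.0005 -0.     -1.    ] F [-1.74 -1.42  5.51] T [-0.239  0.198  0.02 ] gap 65.6 ff 50.426544157380704 q [ 0.2   0.06  1.89 -0.    1.19 -1.27]
tool shift mm [0.19 0.04 0.16] tool z turn -0.00
```

```bash
python3 -m handwheel '[[0,0,-0.003,0,0,0,-1],[0,0,-0.005,0,0,0,-1],[0,0,-0.007,0,0,0,-1],[0,0,-0.01,0,0,0,-1],[0,0,-0.01,0,0,0,-1],[0,0,-0.01,0,0,0,-1],[0,0,-0.015,0,0,0,-1],[0,0,-0.015,0,0,0,-1],[0,0,-0.015,0,0,0,-1],[0,0,-0.01,0,0,0,-1]]'
python3 - <<'E'
from h import *
a,_=grab('top','top1'); b,_=grab('scene','scene1')
cv2.imwrite('pics/v1.png',np.hstack([cv2.resize(x[100:310,y:y+210,::-1],(400,400),interpolation=cv2.INTER_CUBIC) for x,y in((a,120),(b,220))]))
E
python3 st.py 491.9 153.5 59 174.65
```

```text
t: 9.1
tcp_pos: [0.4926, 0.1536, 0.1612]
ee_rot: [[-0.996, 0.093, 0.002], [0.093, 0.996, 0.0], [-0.002, 0.001, -1.0]]
force: [0.3, -0.9, -1.3]
finger_gap: 0.0656
finger_force: 50.2
t 9.20 tcp mm [493.21 153.73 161.36] yaw 174.65 z-axis [ 0.0037  0.0008 -1.    ] F [-0.63 -0.03 -2.23] T [ 0.021  0.004 -0.031] gap 65.4 ff 50.2168418776273 q [ 0.2  -0.06  1.81  0.    1.39 -1.27]
tool shift mm [  1.65  -0.47 102.36] tool z turn -0.00
```

View pics/v1.png

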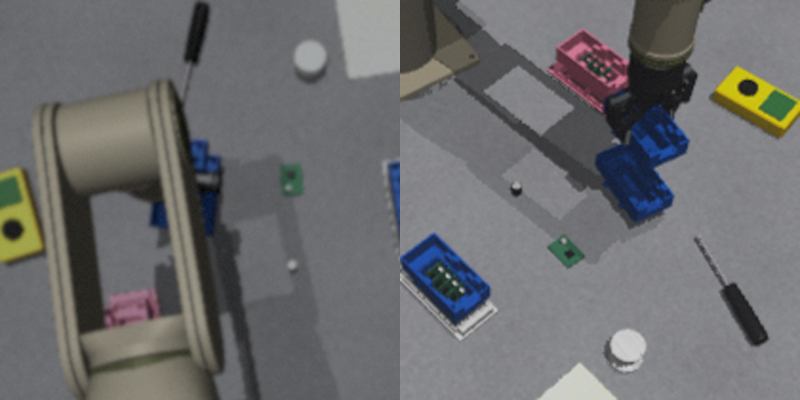

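The upper tote came away alone: the lower one still stands at crop (632,180), and the weight reads about 2.2 N. Next: carry it to the dock and turn it.

```bash
python3 -m handwheel '[[-0.0006,-0.015,0,0,0,0,-1],[-0.0013,-0.038,0,0,0,0,-1],[-0.0013,-0.04,0,0,0,0,-1],[-0.0013,-0.04,0,0,0,0,-1],[-0.0013,-0.04,0,0,0,0,-1],[-0.0013,-0.04,0,0,0,0,-1],[-0.0013,-0.04,0,0,0,0,-1],[-0.0013,-0.04,0,0,0,0,-1],[-0.0013,-0.038,0,0,0,0,-1],[-0.0006,-0.015,0,0,0,0,-1]]'
python3 -m handwheel '[[0,0,0,0,0,8.3,-1],[0,0,0,0,0,8.3,-1],[0,0,0,0,0,8.3,-1],[0,0,0,0,0,8.3,-1],[0,0,0,0,0,8.3,-1],[0,0,0,0,0,8.3,-1],[0,0,0,0,0,8.3,-1],[0,0,0,0,0,8.3,-1],[0,0,0,0,0,8.3,-1],[0,0,0,0,0,8.3,-1]]'
python3 -m handwheel '[[0,0,0,0,0,8.3,-1],[0,0,0,0,0,8.3,-1],[0,0,0,0,0,8.3,-1],[0,0,0,0,0,8.3,-1],[0,0,0,0,0,8.3,-1],[0,0,0,0,0,8.3,-1],[0,0,0,0,0,8.3,-1],[0,0,0,0,0,8.3,-1],[0,0,0,0,0,8.3,-1],[0,0,0,0,0,8.3,-1]]'
python3 st.py 471.5 -191.5 110 8.7
```

```text
t: 10.2
tcp_pos: [0.4695, -0.1956, 0.1579]
ee_rot: [[-0.995, 0.096, -0.002], [0.096, 0.995, -0.0], [0.002, -0.001, -1.0]]
force: [-0.9, 0.1, -1.4]
finger_gap: 0.0655
finger_force: 50.6
t: 11.2
tcp_pos: [0.4703, -0.1918, 0.1579]
ee_rot: [[-0.023, 1.0, -0.002], [1.0, 0.023, 0.001], [0.001, -0.002, -1.0]]
force: [0.2, -0.6, -2.2]
finger_gap: 0.0656
finger_force: 50.6
t: 12.2
tcp_pos: [0.4703, -0.1918, 0.1578]
ee_rot: [[0.989, 0.145, -0.002], [0.145, -0.989, 0.001], [-0.002, -0.001, -1.0]]
force: [0.4, -0.1, -1.8]
finger_gap: 0.0653
finger_force: 50.6
t 12.20 tcp mm [ 470.28 -191.8   157.84] yaw 8.32 z-axis [-0.0017  0.001  -1.    ] F [ 0.41 -0.11 -1.76] T [-0.006 -0.053  0.003] gap 65.3 ff 50.636978911243204 q [-0.49 -0.07  1.83  0.    1.39  0.94]
tool shift mm [ 1.33 -0.06 47.84] tool z turn -0.38
```

```bash
python3 -m handwheel '[[0.0013,0,0.003,0,0,-0.38,-1],[0,0,0.006,0,0,0,-1],[0,0,0.008,0,0,0,-1],[0,0,0.008,0,0,0,-1],[0,0,0.008,0,0,0,-1],[0,0,0.008,0,0,0,-1],[0,0,0.006,0,0,0,-1],[0,0,0.003,0,0,0,-1],[0,0,0,0,0,0,-1],[0,0,0,0,0,0,-1]]'
python3 - <<'E'
from fit import *
np.set_printoptions(precision=2,suppress=True)
a,_=grab('top','top2'); b,_=grab('scene','scene2')
cv2.imwrite('pics/v2.png',np.hstack([cv2.resize(x[v-50:v+50,u-50:u+50,::-1],(400,400),interpolation=cv2.INTER_CUBIC) for x,u,v in((a,338,207),(b,244,240))]))
z=np.array(robot.state()['tcp_pos'])[2]; m=z+.006; print('z',z)
# held tote: fit by silhouette, scene: gripper occludes part of the top; also lower tote behind
for n,p in(('scene',b),('top',a)):
    print(n,fit(n,p,[(.126,.066,m+.003,m+.031),(.126,.066,.040,.068)],(.4715,-.1915,.152)))
E
python3 st.py 471.5 -191.5 82 8.7
```

```text
t: 13.2
tcp_pos: [0.4726, -0.192, 0.1091]
ee_rot: [[0.988, 0.157, 0.0], [0.157, -0.988, -0.0], [0.0, 0.0, -1.0]]
force: [0.4, -0.2, -1.6]
finger_gap: 0.0653
finger_force: 50.6
z 0.10941131161257074
scene [ 483.67 -191.03    7.91  547.53]
top [ 463.21 -188.06   14.37  932.58]
t 13.30 tcp mm [ 472.76 -192.09  109.41] yaw 9.03 z-axis [ 0.0008 -0.0004 -1.    ] F [-0.71  0.16 -2.18] T [ 0.024 -0.011  0.024] gap 65.5 ff 50.649900266435 q [-0.49 -0.02  1.87  0.    1.29  0.93]
tool shift mm [-1.17 -0.8  27.41] tool z turn 0.33
```

View pics/v2.png

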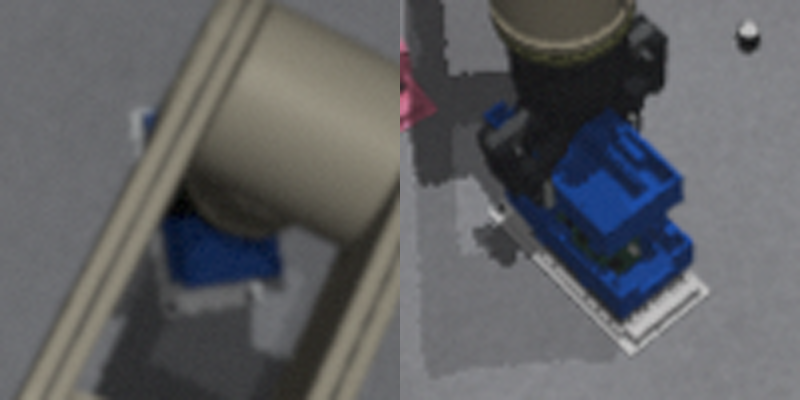

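Run:
```python
from fit import *
p=cv2.imread('pics/scene2.png'); u0,v0,w,S=252,243,32,12
I=cv2.resize(p[v0-w+7:v0+w-7,u0-w:u0+w],None,fx=S,fy=S,interpolation=cv2.INTER_CUBIC); I=np.clip(I.astype(float)*1.8,0,255).astype(np.uint8)
def draw(q,b,c):
    X=box(q[0]/1e3,q[1]/1e3,np.radians(q[2]),*b); uv=((proj('scene',X)-[u0-w,v0-w+7]+.5)*S-.5).round().astype(int)
    for i,j in((1,3),(3,7),(7,5),(5,1),(0,2),(2,6),(6,4),(4,0),(6,7),(4,5)): cv2.line(I,tuple(map(int,uv[i])),tuple(map(int,uv[j])),c,1)
draw((472.7,-192.1,9.0),(.126,.066,.1184,.1464),(0,255,255))
draw((481.4,-190.0,8.7),(.126,.066,.040,.068),(0,255,0))
cv2.imwrite('pics/v3.png',I); print(I.shape)
```

```text
(600, 768, 3)
```

View pics/v3.png

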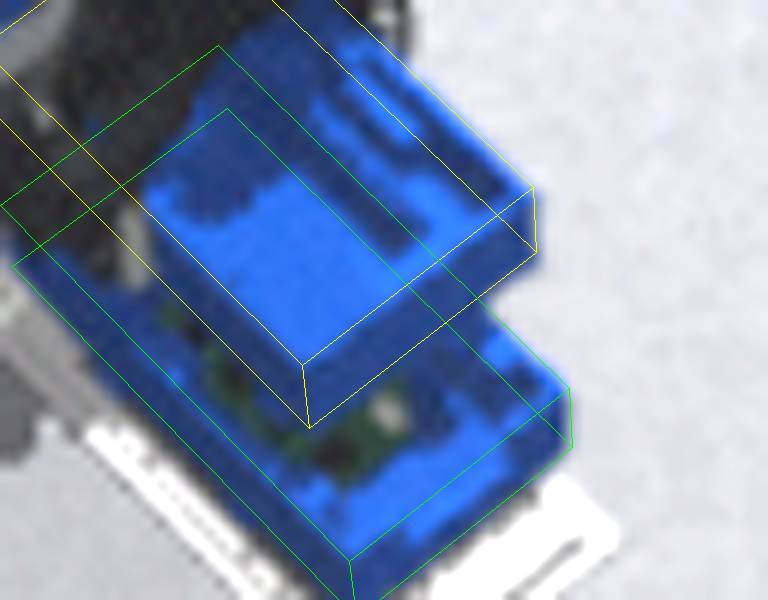

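The overlays fit the picture to about 1 mm: yellow is the held tote (near corners (303,365) and (533,188)), green the docked tote. The held tote's solid end faces docked +x, so it will stack. Now I'll lower it, stepping gently at the end.

```bash
python3 -m handwheel '[[-0.0011,-0.0007,0.002,0,0,0,-1],[0,0,0.003,0,0,0,-1],[0,0,0.004,0,0,0,-1],[0,0,0.004,0,0,0,-1],[0,0,0.003,0,0,0,-1],[0,0,0.003,0,0,0,-1],[0,0,0.002,0,0,0,-1],[0,0,0,0,0,0,-1],[0,0,0,0,0,0,-1],[0,0,0,0,0,0,-1]]'
python3 st.py 471.5 -191.5 82 8.8
```

```text
t: 14.3
tcp_pos: [0.4714, -0.1915, 0.0881]
ee_rot: [[0.988, 0.157, 0.0], [0.157, -0.988, -0.0], [0.0, 0.0, -1.0]]
force: [-0.2, 0.5, -1.6]
finger_gap: 0.0649
finger_force: 50.6
t 14.30 tcp mm [ 471.35 -191.47   88.09] yaw 9.03 z-axis [ 0.0003 -0.0002 -1.    ] F [-0.22  0.5  -1.56] T [0.055 0.031 0.019] gap 64.9 ff 50.64987673456926 q [-0.49  0.    1.89 -0.    1.25  0.93]
tool shift mm [0.14 0.05 6.09] tool z turn 0.23
```

```bash
python3 -m handwheel '[[0,0,0.001,0,0,0,-1],[0,0,0.001,0,0,0,-1],[0,0,0.0005,0,0,0,-1],[0,0,0.0005,0,0,0,-1],[0,0,0.0005,0,0,0,-1],[0,0,0.0005,0,0,0,-1],[0,0,0.0005,0,0,0,-1],[0,0,0.0005,0,0,0,-1],[0,0,0,0,0,0,-1],[0,0,0,0,0,0,-1]]'
python3 st.py
```

```text
t: 15.3
tcp_pos: [0.4712, -0.1914, 0.0829]
ee_rot: [[0.988, 0.157, -0.0], [0.157, -0.988, -0.0], [-0.0, 0.0, -1.0]]
force: [0.5, -0.3, -1.9]
finger_gap: 0.0654
finger_force: 50.7
t 15.30 tcp mm [ 471.22 -191.41   82.9 ] yaw 9.03 z-axis [-0. -0. -1.] F [ 0.5  -0.3  -1.91] T [ 0.044 -0.014 -0.024] gap 65.4 ff 50.650332079821965 q [-0.49  0.01  1.9  -0.    1.24  0.93]
```

```bash
python3 -m handwheel '[[0,0,0.0003,0,0,0,-1],[0,0,0.0003,0,0,0,-1],[0,0,0.0002,0,0,0,-1],[0,0,0,0,0,0,-1],[0,0,0,0,0,0,-1],[0,0,0,0,0,0,-1],[0,0,0,0,0,0,-1],[0,0,0,0,0,0,-1],[0,0,0,0,0,0,-1],[0,0,0,0,0,0,-1]]'
python3 st.py
```

```text
t: 16.3
tcp_pos: [0.4713, -0.1914, 0.0822]
ee_rot: [[0.988, 0.157, 0.0], [0.157, -0.988, -0.0], [0.0, 0.0, -1.0]]
force: [-1.8, 0.9, -0.1]
finger_gap: 0.0657
finger_force: 50.8
t 16.30 tcp mm [ 471.26 -191.41   82.18] yaw 9.03 z-axis [ 0.0001 -0.     -1.    ] F [-1.76  0.86 -0.09] T [0.054 0.115 0.03 ] gap 65.7 ff 50.783625535768806 q [-0.49  0.01  1.9   0.    1.24  0.93]
```

Contact came at the expected height: Fz unloaded from -1.9 to -0.1 N at TCP z = 82.2. I'll take one small settling step and read the force.

```bash
python3 -m handwheel '[[0,0,0.0002,0,0,0,-1],[0,0,0,0,0,0,-1],[0,0,0,0,0,0,-1],[0,0,0,0,0,0,-1],[0,0,0,0,0,0,-1],[0,0,0,0,0,0,-1],[0,0,0,0,0,0,-1],[0,0,0,0,0,0,-1],[0,0,0,0,0,0,-1],[0,0,0,0,0,0,-1]]'
python3 st.py
```

```text
t: 17.3
tcp_pos: [0.4713, -0.1914, 0.0822]
ee_rot: [[0.988, 0.157, 0.0], [0.157, -0.988, -0.0], [0.0, 0.0, -1.0]]
force: [-3.0, 0.8, 5.2]
finger_gap: 0.0655
finger_force: 51.3
t 17.30 tcp mm [ 471.29 -191.43   82.15] yaw 9.03 z-axis [ 0.0001 -0.0001 -1.    ] F [-3.01  0.79  5.21] T [0.258 0.437 0.041] gap 65.5 ff 51.25220892819925 q [-0.49  0.01  1.9   0.    1.24  0.93]
```

```bash
python3 -m handwheel '[[0,0,-0.0002,0,0,0,-1],[0,0,0,0,0,0,-1],[0.0005,0,0,0,0,0,-1],[0.0008,0,0,0,0,0,-1],[0.001,0,0,0,0,0,-1],[0.001,0,0,0,0,0,-1],[0.001,0,0,0,0,0,-1],[0.0008,0,0,0,0,0,-1],[0.0004,0,0,0,0,0,-1],[0,0,0,0,0,0,-1]]'
python3 st.py
```

```text
t: 18.3
tcp_pos: [0.4768, -0.1906, 0.0821]
ee_rot: [[0.988, 0.157, 0.0], [0.157, -0.988, -0.0], [0.0, 0.0, -1.0]]
force: [-1.5, -0.6, 3.8]
finger_gap: 0.0653
finger_force: 51.3
t 18.30 tcp mm [ 476.78 -190.59   82.14] yaw 9.03 z-axis [ 0.0002 -0.0001 -1.    ] F [-1.49 -0.63  3.79] T [-0.124  0.338 -0.019] gap 65.3 ff 51.2991249395418 q [-0.48  0.02  1.88 -0.    1.24  0.93]
```

```bash
python3 -m handwheel '[[0,0,-0.0002,0,0,0,-1],[0.0005,0,0,0,0,0,-1],[0.0005,0,0,0,0,0,-1],[0.0005,0,0,0,0,0,-1],[0.0005,0,0,0,0,0,-1],[0.0005,0,0,0,0,0,-1],[0.0005,0,0,0,0,0,-1],[0.0005,0,0,0,0,0,-1],[0,0,0,0,0,0,-1],[0,0,0,0,0,0,-1]]'
python3 st.py
```

```text
t: 19.3
tcp_pos: [0.48, -0.1899, 0.0822]
ee_rot: [[0.988, 0.157, -0.0], [0.157, -0.988, 0.0], [-0.0, -0.0, -1.0]]
force: [-0.5, -0.2, -0.5]
finger_gap: 0.0655
finger_force: 51.1
t 19.30 tcp mm [ 480.04 -189.9    82.17] yaw 9.03 z-axis [-0.0002  0.0002 -1.    ] F [-0.53 -0.22 -0.52] T [-0.074  0.171  0.044] gap 65.5 ff 51.094117873872165 q [-0.48  0.03  1.87  0.    1.24  0.94]
```

```bash
python3 -m handwheel '[[0.0005,0,0,0,0,0,-1],[0.0005,0,0,0,0,0,-1],[0.0005,0,0,0,0,0,-1],[0.0005,0,0,0,0,0,-1],[0.0005,0,0,0,0,0,-1],[0.0005,0,0,0,0,0,-1],[0,0,0,0,0,0,-1],[0,0,0,0,0,0,-1],[0,0,0,0,0,0,-1],[0,0,0,0,0,0,-1]]'
python3 st.py
```

```text
t: 20.3
tcp_pos: [0.4831, -0.1894, 0.0822]
ee_rot: [[0.988, 0.157, -0.0], [0.157, -0.988, 0.0], [0.0, -0.0, -1.0]]
force: [-2.3, 0.0, -0.7]
finger_gap: 0.0655
finger_force: 51.1
t 20.30 tcp mm [ 483.06 -189.43   82.19] yaw 9.03 z-axis [-0.      0.0001 -1.    ] F [-2.32  0.03 -0.72] T [0.021 0.419 0.127] gap 65.5 ff 51.06071597423579 q [-0.47  0.04  1.87  0.    1.24  0.94]
```

```bash
python3 -m handwheel '[[0.0002,0,0,0,0,0,-1],[0.0002,0,0,0,0,0,-1],[0.0002,0,0,0,0,0,-1],[0.0002,0,0,0,0,0,-1],[0.0002,0,0,0,0,0,-1],[0.0002,0,0,0,0,0,-1],[0,0,0,0,0,0,-1],[0,0,0,0,0,0,-1],[0,0,0,0,0,0,-1],[0,0,0,0,0,0,-1]]'
python3 st.py
python3 - <<'E'
from h import *
b,_=grab('scene','scene4'); u,v=258,258
o=cv2.imread('pics/scene0.png')
f=lambda x:np.clip(cv2.resize(x[v-32:v+18,u-30:u+32],None,fx=6,fy=6,interpolation=cv2.INTER_CUBIC).astype(float)*1.1,0,255).astype(np.uint8)
cv2.imwrite('pics/v4.png',np.hstack([f(o),f(b[:,:,::-1])]))
E
```

```text
t: 21.3
tcp_pos: [0.4842, -0.1893, 0.0822]
ee_rot: [[0.988, 0.157, -0.0], [0.157, -0.988, 0.0], [-0.0, -0.0, -1.0]]
force: [-4.1, 0.7, -0.9]
finger_gap: 0.0656
finger_force: 51.0
t 21.30 tcp mm [ 484.22 -189.29   82.23] yaw 9.03 z-axis [-0.0001  0.0001 -1.    ] F [-4.1   0.67 -0.86] T [0.138 0.609 0.126] gap 65.6 ff 50.958797706425685 q [-0.47  0.04  1.86  0.    1.24  0.94]
```

View pics/v4.png

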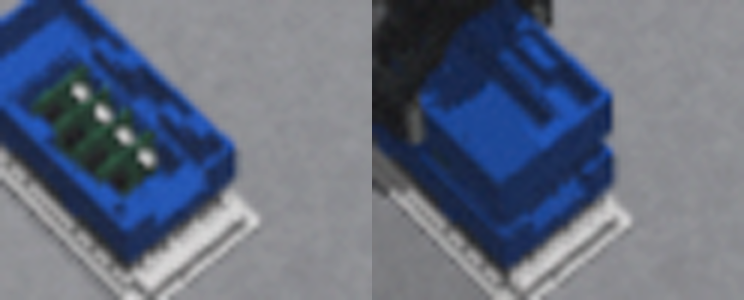

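Now about 4 N: the feet are at the stops and the sledge is moving, with the upper tote level above the lower at crop (555,140). I'll advance 0.7 mm per call and stop as soon as the force rises.

```bash
cat > ok.py <<'E'
import sys
from plant import robot
s=robot.state(); R=s['ee_rot']; f=float(-(s['force']@R[:,0])); p=s['tcp_pos']@R[:,0]
print('t %.1f push %.1f along %.2f z %.2f Fz %.1f'%(s['t'],f,p*1e3,s['tcp_pos'][2]*1e3,s['force'][2])); sys.exit(f>7)
E
python3 ok.py &&
python3 -m handwheel '[[0.0001,0,0,0,0,0,-1],[0.0001,0,0,0,0,0,-1],[0.0001,0,0,0,0,0,-1],[0.0001,0,0,0,0,0,-1],[0.0001,0,0,0,0,0,-1],[0.0001,0,0,0,0,0,-1],[0.0001,0,0,0,0,0,-1],[0,0,0,0,0,0,-1],[0,0,0,0,0,0,-1],[0,0,0,0,0,0,-1]]' >/dev/null && python3 ok.py && 
python3 -m handwheel '[[0.0001,0,0,0,0,0,-1],[0.0001,0,0,0,0,0,-1],[0.0001,0,0,0,0,0,-1],[0.0001,0,0,0,0,0,-1],[0.0001,0,0,0,0,0,-1],[0.0001,0,0,0,0,0,-1],[0.0001,0,0,0,0,0,-1],[0,0,0,0,0,0,-1],[0,0,0,0,0,0,-1],[0,0,0,0,0,0,-1]]' >/dev/null && python3 ok.py && 
python3 -m handwheel '[[0.0001,0,0,0,0,0,-1],[0.0001,0,0,0,0,0,-1],[0.0001,0,0,0,0,0,-1],[0.0001,0,0,0,0,0,-1],[0.0001,0,0,0,0,0,-1],[0.0001,0,0,0,0,0,-1],[0.0001,0,0,0,0,0,-1],[0,0,0,0,0,0,-1],[0,0,0,0,0,0,-1],[0,0,0,0,0,0,-1]]' >/dev/null && python3 ok.py
```

```text
t 21.4 push 3.3 along 448.51 z 82.24 Fz -0.9
t 22.4 push 3.6 along 449.22 z 82.24 Fz -1.4
t 23.4 push 3.3 along 449.92 z 82.29 Fz -0.9
t 24.4 push 3.7 along 450.63 z 82.27 Fz -3.1
```

```bash
python3 -m handwheel '[[0.0001,0,0.0001,0,0,0,-1],[0.0001,0,0,0,0,0,-1],[0.0001,0,0,0,0,0,-1],[0.0001,0,0,0,0,0,-1],[0.0001,0,0,0,0,0,-1],[0.0001,0,0,0,0,0,-1],[0.0001,0,0,0,0,0,-1],[0.0001,0,0,0,0,0,-1],[0,0,0,0,0,0,-1],[0,0,0,0,0,0,-1]]' >/dev/null && python3 ok.py && 
python3 -m handwheel '[[0.0001,0,0,0,0,0,-1],[0.0001,0,0,0,0,0,-1],[0.0001,0,0,0,0,0,-1],[0.0001,0,0,0,0,0,-1],[0.0001,0,0,0,0,0,-1],[0.0001,0,0,0,0,0,-1],[0.0001,0,0,0,0,0,-1],[0.0001,0,0,0,0,0,-1],[0,0,0,0,0,0,-1],[0,0,0,0,0,0,-1]]' >/dev/null && python3 ok.py && 
python3 -m handwheel '[[0.0001,0,0,0,0,0,-1],[0.0001,0,0,0,0,0,-1],[0.0001,0,0,0,0,0,-1],[0.0001,0,0,0,0,0,-1],[0.0001,0,0,0,0,0,-1],[0.0001,0,0,0,0,0,-1],[0.0001,0,0,0,0,0,-1],[0.0001,0,0,0,0,0,-1],[0,0,0,0,0,0,-1],[0,0,0,0,0,0,-1]]' >/dev/null && python3 ok.py
```

```text
t 25.4 push 2.9 along 451.52 z 82.25 Fz -1.7
t 26.4 push 3.8 along 452.30 z 82.23 Fz -0.2
t 27.4 push 3.6 along 453.07 z 82.22 Fz -0.3
```

```bash
python3 -m handwheel '[[0.0001,0,0,0,0,0,-1],[0.0001,0,0,0,0,0,-1],[0.0001,0,0,0,0,0,-1],[0.0001,0,0,0,0,0,-1],[0.0001,0,0,0,0,0,-1],[0.0001,0,0,0,0,0,-1],[0.0001,0,0,0,0,0,-1],[0.0001,0,0,0,0,0,-1],[0,0,0,0,0,0,-1],[0,0,0,0,0,0,-1]]' >/dev/null && python3 ok.py && 
python3 -m handwheel '[[0.0001,0,0,0,0,0,-1],[0.0001,0,0,0,0,0,-1],[0.0001,0,0,0,0,0,-1],[0.0001,0,0,0,0,0,-1],[0.0001,0,0,0,0,0,-1],[0.0001,0,0,0,0,0,-1],[0.0001,0,0,0,0,0,-1],[0.0001,0,0,0,0,0,-1],[0,0,0,0,0,0,-1],[0,0,0,0,0,0,-1]]' >/dev/null && python3 ok.py && 
python3 -m handwheel '[[0.0001,0,0,0,0,0,-1],[0.0001,0,0,0,0,0,-1],[0.0001,0,0,0,0,0,-1],[0.0001,0,0,0,0,0,-1],[0.0001,0,0,0,0,0,-1],[0.0001,0,0,0,0,0,-1],[0.0001,0,0,0,0,0,-1],[0.0001,0,0,0,0,0,-1],[0,0,0,0,0,0,-1],[0,0,0,0,0,0,-1]]' >/dev/null && python3 ok.py && 
python3 -m handwheel '[[0.0001,0,0,0,0,0,-1],[0.0001,0,0,0,0,0,-1],[0.0001,0,0,0,0,0,-1],[0.0001,0,0,0,0,0,-1],[0.0001,0,0,0,0,0,-1],[0.0001,0,0,0,0,0,-1],[0.0001,0,0,0,0,0,-1],[0.0001,0,0,0,0,0,-1],[0,0,0,0,0,0,-1],[0,0,0,0,0,0,-1]]' >/dev/null && python3 ok.py
```

```text
t 28.4 push 2.8 along 453.90 z 82.21 Fz 1.4
t 29.4 push 3.3 along 454.67 z 82.23 Fz 0.3
t 30.4 push 8.7 along 454.67 z 82.24 Fz 3.6
```

Fence met: the push rose to 8.7 N with no more motion. Now to bring it to about 13 N and hold.

```bash
python3 -m handwheel '[[0.0001,0,0,0,0,0,-1],[0.0001,0,0,0,0,0,-1],[0.0001,0,0,0,0,0,-1],[0.0001,0,0,0,0,0,-1],[0.0001,0,0,0,0,0,-1],[0,0,0,0,0,0,-1],[0,0,0,0,0,0,-1],[0,0,0,0,0,0,-1],[0,0,0,0,0,0,-1],[0,0,0,0,0,0,-1]]' ; python3 ok.py;python3 st.py
```

```text
t: 31.35
tcp_pos: [0.4905, -0.1884, 0.0822]
ee_rot: [[0.988, 0.157, -0.002], [0.157, -0.988, -0.0], [-0.002, -0.0, -1.0]]
force: [-10.9, -1.9, 6.3]
finger_gap: 0.0654
finger_force: 51.4
t 31.4 push 11.1 along 454.65 z 82.25 Fz 6.3
t 31.35 tcp mm [ 490.46 -188.38   82.25] yaw 9.02 z-axis [-0.0024 -0.0001 -1.    ] F [-10.88  -1.94   6.29] T [-0.277  1.721  0.115] gap 65.4 ff 51.393116076505976 q [-0.46  0.06  1.85 -0.    1.24  0.95]
```

```bash
python3 -m handwheel '[[0.0002,0,0,0,0,0,-1],[0.0002,0,0,0,0,0,-1],[0,0,0,0,0,0,-1],[0,0,0,0,0,0,-1],[0,0,0,0,0,0,-1],[0,0,0,0,0,0,-1],[0,0,0,0,0,0,-1],[0,0,0,0,0,0,-1],[0,0,0,0,0,0,-1],[0,0,0,0,0,0,-1]]' ; python3 ok.py
```

```text
t: 32.35
tcp_pos: [0.4905, -0.1884, 0.0823]
ee_rot: [[0.988, 0.157, -0.003], [0.157, -0.988, -0.0], [-0.003, -0.0, -1.0]]
force: [-13.6, -1.6, 8.3]
finger_gap: 0.0652
finger_force: 51.6
t 32.4 push 13.7 along 454.66 z 82.25 Fz 8.3
```

Steady at about 13.5 N. I'll hold one more second, then relax the push and the down-press before releasing.

```bash
python3 -m handwheel '[[0,0,0,0,0,0,-1],[0,0,0,0,0,0,-1],[0,0,0,0,0,0,-1],[0,0,0,0,0,0,-1],[0,0,0,0,0,0,-1],[0,0,0,0,0,0,-1],[0,0,0,0,0,0,-1],[0,0,0,0,0,0,-1],[0,0,0,0,0,0,-1],[0,0,0,0,0,0,-1]]' >/dev/null; python3 ok.py
python3 -m handwheel '[[-0.0003,0,0,0,0,0,-1],[-0.0003,0,0,0,0,0,-1],[-0.0003,0,0,0,0,0,-1],[-0.0003,0,0,0,0,0,-1],[-0.0003,0,0,0,0,0,-1],[-0.0003,0,0,0,0,0,-1],[0,0,0,0,0,0,-1],[0,0,0,0,0,0,-1],[0,0,0,0,0,0,-1],[0,0,0,0,0,0,-1]]' >/dev/null; python3 ok.py
```

```text
t 33.4 push 12.8 along 454.66 z 82.25 Fz 7.6
t 34.4 push 1.9 along 454.67 z 82.19 Fz -0.2
```

```bash
python3 -m handwheel '[[0,0,0,0,0,0,-1],[0,0,0,0,0,0,-1],[0,0,0,0,0,0,0.4],[0,0,0,0,0,0,0.5],[0,0,0,0,0,0,0.54],[0,0,0,0,0,0,0.57],[0,0,0,0,0,0,0.6],[0,0,0,0,0,0,0.65],[0,0,0,0,0,0,0.75],[0,0,0,0,0,0,0.85]]' 20 >/dev/null; python3 st.py
python3 -m handwheel '[[0,0,0,0,0,0,0.9],[0,0,0,0,0,0,0.95],[0,0,-0.002,0,0,0,1],[0,0,-0.004,0,0,0,1],[0,0,-0.008,0,0,0,1],[0,0,-0.015,0,0,0,1],[0,0,-0.02,0,0,0,1],[0,0,-0.02,0,0,0,1],[0,0,-0.02,0,0,0,1],[0,0,-0.02,0,0,0,1]]' >/dev/null; python3 st.py
```

```text
t 35.35 tcp mm [ 490.25 -188.37   82.26] yaw 9.03 z-axis [ 0.0002  0.     -1.    ] F [-0.47 -0.78  0.86] T [-0.014  0.025 -0.09 ] gap 79.5 ff 0.0 q [-0.46  0.05  1.85  0.    1.24  0.95]
t 36.35 tcp mm [ 490.48 -188.55  193.69] yaw 9.03 z-axis [ 0.0015 -0.0008 -1.    ] F [ 0.21 -0.28  0.79] T [-0.017  0.021  0.026] gap 85.4 ff 0.0 q [-0.46 -0.05  1.75 -0.    1.45  0.95]
```

Released. I'll back off towards the robot so that both cameras see the stack, then check it.

```bash
python3 -m handwheel '[[0,0.02,-0.03,0,0,0,1],[0,0.04,-0.02,0,0,0,1],[0,0.04,0,0,0,0,1],[0,0.04,0,0,0,0,1],[0,0.04,0,0,0,0,1],[0,0.04,0,0,0,0,1],[0,0.04,0,0,0,0,1],[0,0.04,0,0,0,0,1],[0,0.03,0,0,0,0,1],[0,0.02,0,0,0,0,1]]' >/dev/null
python3 - <<'E'
from fit import *
np.set_printoptions(precision=2,suppress=True)
P={n:grab(n,n+'9')[0] for n in('top','scene')}
for n,p in P.items():
    print(n,'nestbase',fit(n,p,[(.126,.066,.034,.062),(.088,.044,0,.062)],(.4919,.1535,-.093)),'stack',fit(n,p,[(.126,.066,.091,.119),(.126,.066,.040,.068),(.088,.044,.006,.119)],(.4903,-.1884,.157)))
f=lambda x,u,v:cv2.resize(x[v-33:v+33,u-33:u+33,::-1],(390,390),interpolation=cv2.INTER_CUBIC)
cv2.imwrite('pics/v9.png',np.hstack([f(P['top'],338,205),f(P['scene'],248,245)]))
E
python3 st.py
```

```text
top nestbase [491.06 153.78  -4.95  38.78] stack [ 492.79 -188.16    8.8    30.03]
scene nestbase [492.44 152.6   -5.29  38.69] stack [ 491.95 -188.71    8.52   79.17]
t 37.45 tcp mm [ 544.24 -536.61  241.41] yaw 8.89 z-axis [-0.0002 -0.0006 -1.    ] F [-0.31  0.05 -0.22] T [0.025 0.054 0.045] gap 85.3 ff 0.0 q [-0.85  0.59  0.9  -0.    1.65  0.57]
```

View pics/v9.png

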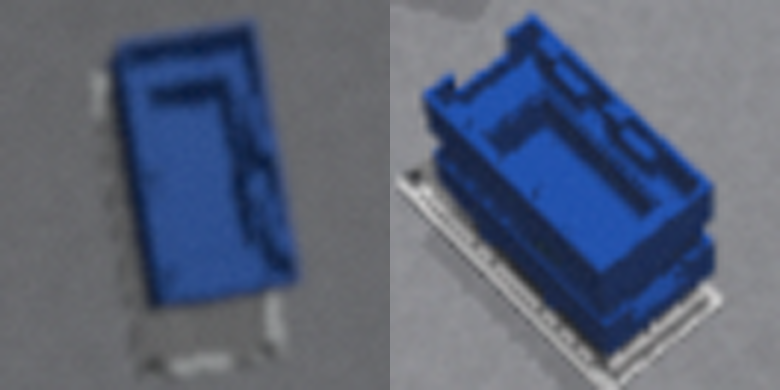

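The scene view (right half) shows the turned tote stacked level and aligned over the docked one. Its scooped end is at the robot-side end (450,60), and the stack has moved up to the fence. The nest base is unmoved to within 1 mm.

```bash
python3 -c "
from plant import robot; print(robot.finish_job())"
```

```text
the job is handed in; nothing more can be done
None
```

The tote is turned and stacked on the tote of boards, slid to the stops and the fence, held at about 13 N (11 to 14 N) for roughly 2 s, released level, and the job was handed in at about 37.5 s.

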